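Re-index the ray rule on the drawing desk

ROBOT

A 7-joint arm with a two-finger parallel gripper is mounted at the origin on the work surface. World frame = base frame: x ahead of the robot, y to its left, z up, the work surface at z = 0. Lengths are in m, angles in rad, forces in N, time in s.
With the tool pointing down it reaches from about 0.425 to 0.95 m from the base axis. Payload 16.7 kg.
Tool frame: the origin (TCP) lies at the very end of the fingers, on their centre line; the grasp point (between the pads) lies 19 mm behind it; z points along the fingers, y is the direction in which the jaws open and shut (so a half turn about z gives the same grasp; the last joint's range is limited). The gripper opens to 94 mm and grips with 3 to 60 N. Pads are 16 mm wide; open, the fingers measure 119 mm over their backs; the gripper's body (75 mm by 177 mm) begins 78 mm behind the grasp point.
Start: joints at [-1.343, 0.426, 0.074, 1.606, -0.034, 1.111, -0.067], TCP at [0.249, 0.627, 0.173] pointing down, gripper open.
Joint ranges: [-2.85, 2.85], [-0.5, 2.14], [-1.23, 1.37], [0.21, 2.46], [-1.02, 4.16], [0.16, 2.05], [-2.73, 2.73]. Speed limits (rad/s): [1.89, 1.89, 2.39, 2.39, 3.01, 3.01, 3.01].

INTERFACE

Orientations are given as [roll, pitch, yaw] about the fixed x, y, z axes, in that order (R = Rz(yaw) Ry(pitch) Rx(roll)).
In Python, from bench import manip gives the robot as it stands.
- The arm moves only by the shell command python3 -m crank 'ROWS' [OPENING] [FORCE]. ROWS is JSON, a list of rows, each a list of 2 entries, a list of its own where there are three numbers: the shift along the tool's x, y, z in cm, then the turn, a rotation vector about the tool's x, y, z in rad. In form: [[[x, y, z], [wx, wy, wz]], ...]. A call has 1 to 12 rows; each row is the pose to reach, as a shift and turn from the pose measured when the call began, along the tool's axes at that moment; what a row does not reach only later rows make up. A row lasts 1/8 s, in which the tool goes at most 62.5 mm and 10.7 degrees, less where a joint would pass 70% of its speed; a pose out of reach is approached as far as the arm can. A call with a gripper value outside its range is refused whole. OPENING is the closure, from 0 (fully open) to 1 (shut), set as the call begins (- or left out, the last holds). The fingers move at their own pace and stop on an object; FORCE is the grip in N (left out, the last holds). Time passes only in rows, so rows that repeat a pose let the fingers close. It gives the time, the measured TCP pose, the force and the opening at its end, in the units of the state.
- manip.observe(): the state, without advancing time (a new reading comes with each control period).
- manip.capture(name): name is "scene" or "top" or "wrist"; returns (picture, depth): 420x560x3 uint8, red, green, blue; 420x560 float32, m along the optical axis (not along the pixel's ray), 0 where there is no reading.
- manip.camera_params(name): a dict with "fov_y" (degrees; the focal length in pixels is half the picture's height over the tangent of half this angle, whatever the lens; pixels are square), "cx", "cy" (the principal point, pixels), "view" (4x4, takes a point from world to camera coordinates); the wrist camera has in their place "T_tool_cam" (4x4, takes a point from camera to tool coordinates, whose origin is the TCP and whose axes are the flange's). Camera axes: x right, y up, looking along -z (the intrinsics and any distortion apply to the point x, -y, -z); pixel columns grow to the right and rows downward; lengths in m; the calibration is good to about 2 mm. A picture is of the moment at which its call begins: read the wrist's pose just before it. camera_params takes no time and is no camera call.
- manip.hand_in(): hands the job in, once; it reports no verdict.
The state is a dict: "time_s": time; "joint_positions": joint angles; "qvel": joint speeds; "effort": joint torques, N m; "tcp_pos": TCP position; "tool_rot": TCP orientation; "contact_force": force on the tool from outside, world axes, zero at the start; "moment": the same for the moment, N m; "opening": opening from 0.0 (shut) to 1.0 (fully open).
Only numpy, scipy, OpenCV 4.12 (cv2) and the standard library are available. Lean on these libraries where they do the work, as an engineer would, in place of code of your own. Each camera call takes 0.05 s, during which the arm holds its last target. There are 200 camera calls.

TASK

The swinging rule on the drawing desk is locked by a spring index pin with a pull ring. Put a fingertip through the ring, hook it up from under the ring's top without gripping hard, swing the rule exactly one hole towards the sketchbook, let the pin drop fully home in that hole, and draw the finger out. Leave the small things lying about where they are.

Things in the scene. Friction and masses are not known exactly. Their poses are not given: they have to be found in the camera images.
- stand: The fixed stand of the rule: a grey pivot foot 84 mm across, a 70 mm wide web and an aluminium arc-shaped index plate, top 22 mm above the table. Origin on the table under the pivot; z up. The plate lies on the -x side (towards the robot): five square holes about 10 mm wide on a radius of 170 mm about the pivot, 15 degrees (0.262 rad, 44 mm) apart, the middle one on the -x axis.
- rule (a joint): Angle of the swinging rule about the vertical pivot, rad, positive anticlockwise from above. At 0 (the start) it points along the stand's -x axis, pin in the middle hole; holes at -0.524, -0.262, 0, 0.262, 0.524. Positive angles carry the ring end to the stand's -y side, negative to its +y side. Stops at +-0.62. Light friction, under 1 N at the ring.
- pin (a joint): Lift of the 8 mm spring index pin, m: 0 fully home, 0.022 upper stop. It reaches 12 mm into the plate: above 0.013 it is clear and the rule can swing. Let go between holes it rides on the plate at about 0.012 and drops in when over a hole (its round end centres itself from 2 mm off). The spring presses it down with 3.4 N at home, 6.2 N at the upper stop; its weight adds 0.7 N.
- ring_eye (a point): Centre of the opening of the pull ring fixed on the pin: 6 mm dark steel bar, 50 mm inside, 62 mm outside diameter. With the pin home it is 81 mm above the table, 154 mm from the pivot axis (pin: 170 mm). Frame: x level along the rule towards the pivot, z up. The opening faces outwards along the rule, away from the pivot; the ring leans back, its top 35 degrees from upright towards the pivot.
- rule_end (a point): Middle of the outer end of the rule's blade, on its top, 330 mm from the pivot, 28 mm above the table. The rule is a flat bar 30 to 34 mm wide, its underside 25 mm and its top at most 33 mm above the table, so that it swings over pencils, eraser and sharpener. A brass sleeve 24 mm across, top 50 mm above the table, guides the pin below the ring.
- sketchbook: White spiral-bound sketchbook 148 x 105 mm, 14 mm thick, fixed on the table on one side of the stand (the stand's +y or -y side, which changes). Origin under its centre.
- pastel_tray: Black divided tray 145 x 105 mm, 40 mm high, fixed on the table on the other side of the stand. Origin under its centre.
- pencil_a: Loose pencil 170 mm long, 8 mm thick, lying near the rule's end. Bystander. Origin under its middle.
- pencil_b: A second such pencil. Bystander.
- eraser: Loose white eraser 45 x 22 x 13 mm. Bystander. Origin under its centre.
- sharpener: Small brass sharpener 26 x 16 x 12 mm, loose. Bystander. Origin under its centre.
- ink_jar: Amber glass jar 46 mm across, 52 mm high, loose. Bystander. Origin under its centre.
- tape_roll: Roll of paper tape lying flat, 90 mm across, 22 mm high, loose. Bystander. Origin under its centre.
Not all that is in view belongs to the job. Leave any orange look-alike of the sketchbook alone.

How it is judged:
On the way, in this order (a step that is already met when the one before it is completed fails the run):
1. the pin is lifted clear of the middle hole by the ring, the rule still there (value of joint pin above 0.0125 m and value of joint rule between -0.08 and 0.08 rad and contact force between the fingers and pin above 0.5 N), for 0.1 s.
2. the pin drops home in the next hole towards the sketchbook (((y of sketchbook in the frame of stand above 0 m and value of joint rule between -0.2918 and -0.2318 rad) or (y of sketchbook in the frame of stand below 0 m and value of joint rule between 0.2318 and 0.2918 rad)) and value of joint pin below 0.002 m), for 0.2 s.
At the end, for the whole second after the job is handed in: The rule stands one hole (0.262 rad, within 0.03) from the middle hole on the sketchbook's side of the stand, at rest, with the pin home (lift under 2 mm) (all of step 2 and velocity of joint rule between -0.02 and 0.02 rad/s); the robot touches nothing.
It fails at once if a bystander (pencil, eraser, sharpener, jar, tape) is pushed more than 15 mm or picked up (distance of any of pencil_a, pencil_b, eraser, sharpener, ink_jar, tape_roll from where it was at the start of the episode above 0.015 m).
It fails at once if the ring is gripped or wrenched with more than 40 N (contact force between the fingers and pin above 40 N).
It fails at once if the rule is swung two holes (value of joint rule above 0.45 rad or value of joint rule below -0.45 rad).
It also fails if it takes over 67 s, if anything falls off the work surface, if the arm or the gripper's body presses on something with over 40 N, if the wrist force passes 120 N, or if a joint passes its speed limit or range.

## Working session

There is one attempt and no reset: what is moved stays moved. The work goes in short steps, Python scripts to look and compute and a shell command to move; the robot and the scene stay as the last step left them, time stands still between calls to the robot, and variables do not carry over. Pictures are saved under pics/ and viewed, about 8 in all and at most 12, crops included, and the job is handed in when it is done.

```bash
mkdir -p pics; cat > h.py <<'E'
import numpy as np,cv2
from bench import manip
from scipy.spatial.transform import Rotation as R
def snap(c,fn):
    s=manip.observe(); im,d=manip.capture(c)
    cv2.imwrite(f'pics/{fn}.png',im[:,:,::-1]); np.savez(f'pics/{fn}.npz',d=d,im=im,p=s['tcp_pos'],r=s['tool_rot'])
    return im,d
def world(c,fn):
    z=np.load(f'pics/{fn}.npz'); d=z['d']; P=manip.camera_params(c)
    f=210/np.tan(np.radians(P['fov_y'])/2)
    v,u=np.mgrid[0:420,0:560]
    k=P.get('distortion',P.get('dist'))
    X=np.stack([(u-P['cx'])/f*d,-(v-P['cy'])/f*d,-d,np.ones_like(d)],-1)
    if c=='wrist':
        T=np.eye(4);T[:3,:3]=R.from_euler('xyz',z['r']).as_matrix();T[:3,3]=z['p'];T=T@P['T_tool_cam']
    else: T=np.linalg.inv(P['view'])
    W=X@T.T; W=W[...,:3]; W[d==0]=np.nan
    return W
E
python3 - <<'E'
from h import *
s=manip.observe();print({k:np.round(v,3) for k,v in s.items()})
for c in('top','scene'):
    print(manip.camera_params(c)); snap(c,c)
print(manip.camera_params('wrist'))
E
```

```text
{'time_s': np.float64(0.0), 'joint_positions': array([-1.343,  0.427,  0.074,  1.607, -0.034,  1.111, -0.067]), 'qvel': array([ 0.001, -0.   ,  0.001,  0.001, -0.   , -0.001, -0.   ]), 'effort': array([-0.0000e+00, -9.3580e+01,  3.6650e+00, -4.5421e+01, -4.9000e-02,
        2.0000e-02,  0.0000e+00]), 'tcp_pos': array([0.249, 0.627, 0.173]), 'tool_rot': array([-3.14 ,  0.   ,  2.764]), 'contact_force': array([-0.011, -1.04 ,  0.516]), 'moment': array([-0.005, -0.04 , -0.023]), 'opening': np.float64(0.999)}
{'fov_y': 43.66757644965192, 'cx': 284.32900415228715, 'cy': 203.13421392655738, 'view': array([[-0.01440812, -0.99952807, -0.02713006, -0.03665398],
       [ 0.98810909, -0.01838691,  0.15265107, -0.61182817],
       [-0.15307787, -0.02460804,  0.98790769, -0.99496244],
       [ 0.        ,  0.        ,  0.        ,  1.        ]])}
{'fov_y': 42.115772449009086, 'cx': 278.06743529051505, 'cy': 209.36852661617252, 'view': array([[-1.36908929e-03,  9.99987911e-01, -4.72255590e-03,
         7.27833901e-02],
       [-8.26413690e-01,  1.52767302e-03,  5.63061346e-01,
         4.54404755e-01],
       [ 5.63061754e-01,  4.67366611e-03,  8.26401608e-01,
        -1.63746636e+00],
       [ 0.00000000e+00,  0.00000000e+00,  0.00000000e+00,
         1.00000000e+00]])}
{'fov_y': 66.70637222153022, 'cx': 277.12455327156584, 'cy': 210.11088645117457, 'T_tool_cam': array([[ 2.32722485e-04,  9.60108871e-01,  2.79626361e-01,
         8.21630564e-02],
       [ 9.99999926e-01, -3.08956718e-04,  2.28553621e-04,
         1.57188089e-03],
       [ 3.05828802e-04,  2.79626287e-01, -9.60108872e-01,
        -2.11661525e-01],
       [ 0.00000000e+00,  0.00000000e+00,  0.00000000e+00,
         1.00000000e+00]])}
```

View pics/top.png

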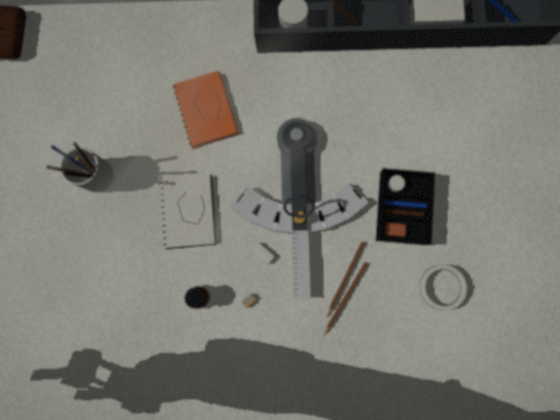

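View pics/scene.png

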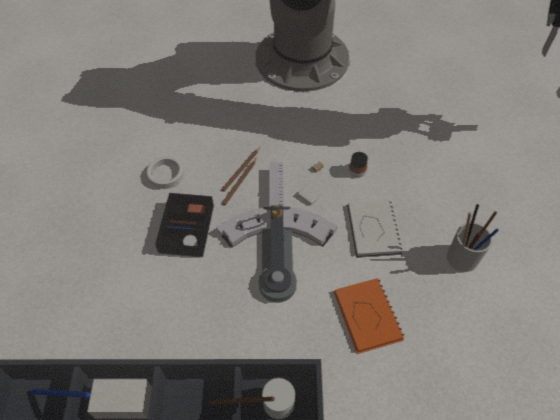

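The white sketchbook at top (190,210) is the one meant. The orange look-alike is at (207,108), a different colour and not beside the plate. White lies to the left in the top view, which is world +y. Next I'll measure and take an enlarged crop.

```bash
python3 - <<'E'
from h import *
for c in('top','scene'):
    W=world(c,c)
    pts={'top':dict(pivot=(297,133),ruleend=(302,297),book=(190,210),tray=(406,206),sleeve=(299,216),jar=(197,297),sharp=(250,300),erase=(268,253),penc=(345,290)),
     'scene':dict(pivot=(277,282),ruleend=(277,163),book=(373,228))}[c]
    for n,(u,v) in pts.items(): print(c,n,np.round(np.nanmedian(W[v-1:v+2,u-1:u+2],axis=(0,1)),3))
    # ring points: z between .06 and .13 near the plate
    m=(W[...,2]>.057)&(W[...,2]<.12)&(W[...,0]>.45)&(W[...,0]<.75)&(abs(W[...,1]+.06)<.06)
    p=W[m]; v,u=np.nonzero(m)
    print(len(p)); 
    for a,b,q in list(zip(u,v,p))[::max(1,len(p)//25)]: print(a,b,np.round(q,3))
a=cv2.imread('pics/top.png')[100:310,150:390]; b=cv2.imread('pics/scene.png')[140:300,200:420]
cv2.imwrite('pics/crop.png',cv2.resize(a,None,fx=2.5,fy=2.5,interpolation=cv2.INTER_CUBIC))
E
```

```text
top pivot [ 0.754 -0.075  0.045]
top ruleend [ 0.427 -0.078  0.03 ]
top book [0.606 0.148 0.015]
top tray [ 0.607 -0.295  0.006]
top sleeve [ 0.583 -0.075  0.06 ]
top jar [0.43  0.125 0.05 ]
top sharp [0.422 0.026 0.012]
top erase [ 0.515 -0.011  0.012]
top penc [ 0.439 -0.166 -0.   ]
249
297 195 [ 0.617 -0.072  0.107]
295 196 [ 0.615 -0.068  0.105]
304 196 [ 0.615 -0.085  0.104]
296 197 [ 0.613 -0.07   0.106]
305 197 [ 0.613 -0.087  0.107]
293 198 [ 0.611 -0.065  0.106]
305 198 [ 0.611 -0.087  0.103]
290 199 [ 0.61  -0.059  0.1  ]
286 200 [ 0.609 -0.051  0.097]
312 200 [ 0.609 -0.1    0.095]
312 201 [ 0.607 -0.1    0.095]
312 202 [ 0.605 -0.1    0.095]
314 203 [ 0.604 -0.104  0.087]
286 205 [ 0.601 -0.051  0.088]
313 206 [ 0.599 -0.102  0.085]
284 208 [ 0.596 -0.047  0.082]
311 209 [ 0.594 -0.099  0.076]
312 210 [ 0.592 -0.1    0.077]
313 211 [ 0.591 -0.103  0.069]
311 212 [ 0.589 -0.099  0.072]
307 213 [ 0.588 -0.091  0.064]
291 214 [ 0.587 -0.06   0.066]
310 214 [ 0.586 -0.097  0.068]
296 215 [ 0.585 -0.07   0.061]
305 215 [ 0.585 -0.087  0.062]
296 216 [ 0.583 -0.069  0.058]
305 
[... 610 characters left out ...]
609 -0.101  0.093]
267 208 [ 0.615 -0.096  0.101]
269 208 [ 0.615 -0.092  0.102]
271 208 [ 0.617 -0.087  0.105]
273 208 [ 0.618 -0.083  0.106]
275 208 [ 0.619 -0.078  0.107]
277 208 [ 0.62  -0.074  0.108]
279 208 [ 0.617 -0.069  0.104]
281 208 [ 0.617 -0.065  0.105]
283 208 [ 0.616 -0.061  0.103]
285 208 [ 0.615 -0.056  0.101]
287 208 [ 0.61  -0.052  0.094]
289 208 [ 0.607 -0.047  0.09 ]
264 209 [ 0.604 -0.103  0.081]
266 209 [ 0.614 -0.098  0.095]
268 209 [ 0.616 -0.094  0.099]
270 209 [ 0.617 -0.089  0.1  ]
272 209 [ 0.618 -0.085  0.101]
274 209 [ 0.617 -0.08   0.101]
276 209 [ 0.621 -0.076  0.106]
278 209 [ 0.619 -0.072  0.103]
280 209 [ 0.615 -0.067  0.098]
282 209 [ 0.619 -0.063  0.103]
```

View pics/crop.png

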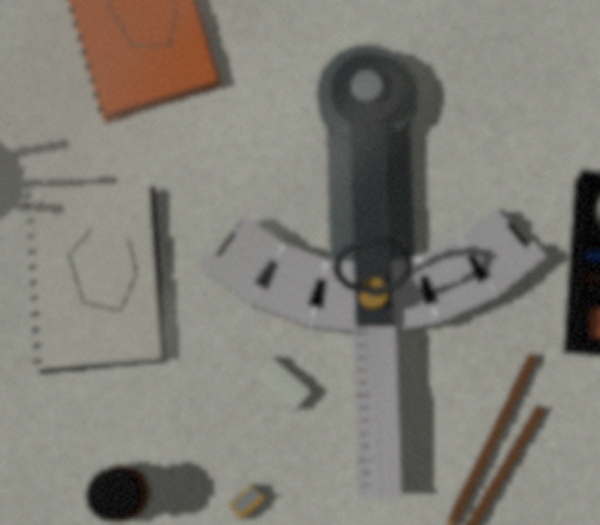

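The crop confirms it: the white spiral book is on the +y side of the stand, and the ring sits at about (372,268) in the crop. The centre of the ring is about (0.601, -0.0755, 0.082), and the stand is nearly aligned with the world axes. So the rule has to swing to -0.262, towards +y.

```bash
cat >> h.py <<'E'
def go(pos,psi=0.,dip=35.):
    """rows entry for tool dipping dip deg below level, heading psi (rad), jaws level"""
    s=manip.observe(); R0=R.from_euler('xyz',s['tool_rot'])
    d=np.radians(dip); h=np.array([np.cos(psi),np.sin(psi),0])
    z=h*np.cos(d)+[0,0,-np.sin(d)]; x=-h*np.sin(d)+[0,0,-np.cos(d)]; y=np.cross(z,x)
    Rt=R.from_matrix(np.stack([x,y,z],1))
    t=R0.inv().apply(np.array(pos)-s['tcp_pos'])*100; w=(R0.inv()*Rt).as_rotvec()
    print(np.round(t,2).tolist(),np.round(w,3).tolist())
E
python3 - <<'E'
from h import *
go([.46,.25,.26],0,60)
go([.50,-.0755,.22],0,35)
E
```

```text
[-33.53, -27.26, -8.69] [-0.1, -0.517, -0.369]
[-49.26, -56.04, -4.66] [-0.182, -0.948, -0.348]
```

```bash
python3 -m crank '[[[-16,-13,-8.7],[0,0,0]],[[-33.5,-27.3,-8.7],[-0.1,-0.517,-0.369]],[[-33.5,-27.3,-8.7],[-0.1,-0.517,-0.369]],[[-33.5,-27.3,-8.7],[-0.1,-0.517,-0.369]],[[-33.5,-27.3,-8.7],[-0.1,-0.517,-0.369]],[[-33.5,-27.3,-8.7],[-0.1,-0.517,-0.369]],[[-33.5,-27.3,-8.7],[-0.1,-0.517,-0.369]],[[-33.5,-27.3,-8.7],[-0.1,-0.517,-0.369]],[[-33.5,-27.3,-8.7],[-0.1,-0.517,-0.369]],[[-33.5,-27.3,-8.7],[-0.1,-0.517,-0.369]],[[-33.5,-27.3,-8.7],[-0.1,-0.517,-0.369]],[[-33.5,-27.3,-8.7],[-0.1,-0.517,-0.369]]]' 1 10
python3 - <<'E'
from h import *
print(manip.observe()['joint_positions'])
go([.50,-.0755,.22],0,35)
E
```

```text
time_s: 1.6
tcp_pos: [0.4593, 0.2503, 0.2598]
tool_rot: [-3.141, 0.523, -3.14]
contact_force: [0.9, 0.0, 0.9]
opening: 0.01
[-1.26063521 -0.17818811  0.28009784  2.21367206  0.63083141  0.88945966
  0.24073075]
[-1.49, -32.58, 5.49] [0.0, -0.437, 0.001]
```

```bash
python3 -m crank '[[[-1.5,-32.6,5.5],[0,-0.437,0]],[[-1.5,-32.6,5.5],[0,-0.437,0]],[[-1.5,-32.6,5.5],[0,-0.437,0]],[[-1.5,-32.6,5.5],[0,-0.437,0]],[[-1.5,-32.6,5.5],[0,-0.437,0]],[[-1.5,-32.6,5.5],[0,-0.437,0]],[[-1.5,-32.6,5.5],[0,-0.437,0]],[[-1.5,-32.6,5.5],[0,-0.437,0]],[[-1.5,-32.6,5.5],[0,-0.437,0]],[[-1.5,-32.6,5.5],[0,-0.437,0]],[[-1.5,-32.6,5.5],[0,-0.437,0]],[[-1.5,-32.6,5.5],[0,-0.437,0]]]'
python3 - <<'E'
from h import *
print(manip.observe()['joint_positions'])
go([.535,-.0755,.135],0,35)
E
```

```text
time_s: 3.1
tcp_pos: [0.5042, 0.0949, 0.2917]
tool_rot: [3.128, 0.876, 3.135]
contact_force: [-0.9, -0.7, -0.5]
opening: 0.003
[ 0.51538227 -0.48848477 -0.83267144  2.4592573  -0.25773958  0.18918315
  1.3877507 ]
[9.99, -17.19, 12.25] [0.008, -0.084, -0.005]
```

```bash
python3 - <<'E' >> log.txt
E
cat > fk.py <<'E'
import numpy as np
from scipy.spatial.transform import Rotation as R
AX='zyzyzyz'
def fk(q,p,s):
    # p: h,a,b,c, yaw0, off7
    Rm=R.from_euler('z',p[4]); x=np.array([0,0,p[0]]); L={1:p[1],3:p[2]}
    for i in range(7):
        Rm=Rm*R.from_euler(AX[i],s[i]*q[i])
        if i in L: x=x+Rm.apply([0,0,L[i]])
        if i==5: x=x+Rm.apply([p[6],0,p[3]])
    return x,Rm*R.from_euler('z',p[5])
E
python3 - <<'E'
from h import *; from fk import *; import itertools
from scipy.optimize import least_squares
Q=[[-1.343,.4265,.074,1.6065,-.034,1.111,-.067],[-1.26063521,-.17818811,.28009784,2.21367206,.63083141,.88945966,.24073075],manip.observe()['joint_positions']]
s=manip.observe()
T=[([.249,.627,.173],[-3.14,0,2.764]),([.4593,.2503,.2598],[-3.141,.523,-3.14]),(s['tcp_pos'],s['tool_rot'])]
best=[]
for sg in itertools.product([1,-1],repeat=4):
    sg=[sg[0],1,sg[1],1,sg[2],1,sg[3]]
    def f(p):
        o=[]
        for q,(x,r) in zip(Q,T):
            X,Rm=fk(q,p,sg); o+=list(X-x)+list((R.from_euler('xyz',r).inv()*Rm).as_rotvec()*.3)
        return np.array(o)
    for y in (0,1.5,3,-1.5):
      for o in(0,1.57,3.1,-1.57):
        r=least_squares(f,[.36,.5,.5,.4,y,o,0]); best.append((r.cost,sg,np.round(r.x,4)))
best.sort(key=lambda b:b[0])
for b in best[:4]: print(b)
E
```

```text
(np.float64(0.0011356430313431696), [-1, 1, -1, 1, -1, 1, -1], array([ 0.282 ,  0.5611,  0.4908,  0.4018, -0.0952,  1.4913, -0.0075]))
(np.float64(0.0011356430313431743), [-1, 1, -1, 1, -1, 1, -1], array([ 0.282 ,  0.5611,  0.4908,  0.4018, -0.0952,  1.4913, -0.0075]))
(np.float64(0.0011356430313432056), [-1, 1, -1, 1, -1, 1, -1], array([ 0.282 ,  0.5611,  0.4908,  0.4018, -0.0952,  1.4913, -0.0075]))
(np.float64(0.0011356430313432073), [-1, 1, -1, 1, -1, 1, -1], array([ 0.282 ,  0.5611,  0.4908,  0.4018, -0.0952,  1.4913, -0.0075]))
```

```bash
cat > data.py <<'E'
E
python3 - <<'E'
from h import *; import json
s=manip.observe();print([np.round(s[k],4).tolist() for k in('joint_positions','tcp_pos','tool_rot')])
go([.52,-.07,.25],0,85)
E
```

```text
[[0.5154, -0.4885, -0.8327, 2.4593, -0.2577, 0.1892, 1.3878], [0.5042, 0.0949, 0.2917], [3.128, 0.8762, 3.1348]]
[2.12, -16.53, 3.74] [0.01, 0.789, -0.001]
```

```bash
python3 -m crank '[[[2.1,-16.5,3.7],[0,0.789,0]],[[2.1,-16.5,3.7],[0,0.789,0]],[[2.1,-16.5,3.7],[0,0.789,0]],[[2.1,-16.5,3.7],[0,0.789,0]],[[2.1,-16.5,3.7],[0,0.789,0]]]'
python3 -c "
from h import *
s=manip.observe();print([np.round(s[k],4).tolist() for k in('joint_positions','tcp_pos','tool_rot')])"
python3 -m crank '[[[2.1,-16.5,3.7],[0,0.789,0.4]],[[0,-16.5,0],[0,0,0.8]],[[0,-16.5,0],[0,0,0.8]],[[0,-16.5,0],[0,0,0.8]],[[0,-16.5,0],[0,0,0.8]],[[0,-16.5,0],[0,0,0.8]]]'
python3 -c "
from h import *
s=manip.observe();print([np.round(s[k],4).tolist() for k in('joint_positions','tcp_pos','tool_rot')])"
```

```text
time_s: 3.72
tcp_pos: [0.5214, -0.0699, 0.25]
tool_rot: [3.132, 0.082, -3.139]
contact_force: [-1.2, -0.3, -0.4]
opening: 0.006
[[0.4061, 0.0864, -0.4085, 1.8849, 0.0273, 1.0951, 1.5624], [0.5214, -0.0699, 0.25], [3.1318, 0.0824, -3.1393]]
time_s: 4.47
tcp_pos: [0.5216, -0.2347, 0.2483]
tool_rot: [3.076, 0.05, 2.344]
contact_force: [-0.2, -1.1, -0.0]
opening: 0.006
[[0.522, 0.1618, -0.2105, 1.7983, -0.0014, 1.1101, 1.0906], [0.5216, -0.2347, 0.2483], [3.0759, 0.0502, 2.3437]]
```

```bash
cat > fk.py <<'E'
import numpy as np
from scipy.spatial.transform import Rotation as R
S=[-1,1,-1,1,-1,1,-1]; AX='zyzyzyz'
def fk(q,p):
    p=np.asarray(p); Rm=R.from_euler('z',p[0]); x=np.array([0,0,p[1]])
    off={0:[p[6],p[7],0],1:[p[14],0,p[2]],2:[p[8],p[9],0],3:[p[15],0,p[3]],4:[p[10],p[11],0],5:[p[12],p[13],p[4]]}
    for i in range(7):
        Rm=Rm*R.from_euler(AX[i],S[i]*q[i])
        if i in off: x=x+Rm.apply(off[i])
    return x,Rm*R.from_euler('z',p[5])
E
cat > data.py <<'E'
D=[[[-1.343,.4265,.074,1.6065,-.034,1.111,-.067],[.249,.627,.173],[-3.14,0,2.764]],
[[-1.26063521,-.17818811,.28009784,2.21367206,.63083141,.88945966,.24073075],[.4593,.2503,.2598],[-3.141,.523,-3.14]],
[[0.5154, -0.4885, -0.8327, 2.4593, -0.2577, 0.1892, 1.3878], [0.5042, 0.0949, 0.2917], [3.128, 0.8762, 3.1348]],
[[0.4061, 0.0864, -0.4085, 1.8849, 0.0273, 1.0951, 1.5624], [0.5214, -0.0699, 0.25], [3.1318, 0.0824, -3.1393]],
[[0.522, 0.1618, -0.2105, 1.7983, -0.0014, 1.1101, 1.0906], [0.5216, -0.2347, 0.2483], [3.0759, 0.0502, 2.3437]]]
E
python3 - <<'E'
from fk import *; from data import D
from scipy.optimize import least_squares
def f(p,lam=2e-3):
    o=[]
    for q,x,r in D:
        X,Rm=fk(q,p); o+=list(X-x)+list((R.from_euler('xyz',r).inv()*Rm).as_rotvec()*.3)
    return np.array(o+list(lam*p[6:]))
for o in (0,1.5,3.1,-1.5):
    r=least_squares(f,[0,.36,.5,.5,.4,o]+[0]*10); print(r.cost,np.round(r.x,3)); print(np.round(r.fun[:-10],4))
    if o==1.5: b=r.x
np.save('p.npy',b)
E
```

```text
2.2589042259786565e-08 [ 0.000e+00  2.840e-01  5.550e-01  4.920e-01  3.970e-01  1.571e+00
  1.000e-03 -2.800e-02  2.000e-03 -3.600e-02 -1.000e-03 -0.000e+00
  0.000e+00 -0.000e+00 -2.000e-03  2.000e-03]
[-0.      0.      0.     -0.0001 -0.0001 -0.0001  0.     -0.      0.
  0.0001 -0.      0.      0.     -0.      0.     -0.      0.      0.
 -0.      0.      0.     -0.     -0.      0.     -0.     -0.     -0.
  0.      0.      0.    ]
2.2589042259153573e-08 [ 0.000e+00  2.840e-01  5.550e-01  4.920e-01  3.970e-01  1.571e+00
  1.000e-03 -2.800e-02  2.000e-03 -3.600e-02 -1.000e-03 -0.000e+00
  0.000e+00 -0.000e+00 -2.000e-03  2.000e-03]
[-0.      0.      0.     -0.0001 -0.0001 -0.0001  0.     -0.      0.
  0.0001 -0.      0.      0.     -0.      0.     -0.      0.      0.
 -0.      0.      0.     -0.     -0.      0.     -0.     -0.     -0.
  0.      0.      0.    ]
2.2589042259512526e-08 [ 0.000e+00  2.840e-01  5.550e-01  4.920e-01  3.970e-01  1.571e+00
  1.000e-03 -2.800e-02  2.000e-03 -3.600e-02 -1.000e-03 -0.000e+00
  0.000e+00 -0.000e+00 -2.000e-03  2.000e-03]
[-0.      0.      0.     -0.0001 -0.0001 -0.0001  0.     -0.      0.
  0.0001 -0.      0.      0.     -0.      0.     -0.      0.      0.
 -0.      0.      0.     -0.     -0.      0.     -0.     -0.     -0.
  0.      0.      0.    ]
2.2589042259131123e-08 [ 0.000e+00  2.840e-01  5.550e-01  4.920e-01  3.970e-01  1.571e+00
  1.000e-03 -2.800e-02  2.000e-03 -3.600e-02 -1.000e-03 -0.000e+00
  0.000e+00 -0.000e+00 -2.000e-03  2.000e-03]
[-0.      0.      0.     -0.0001 -0.0001 -0.0001  0.     -0.      0.
  0.0001 -0.      0.      0.     -0.      0.     -0.      0.      0.
 -0.      0.      0.     -0.     -0.      0.     -0.     -0.     -0.
  0.      0.      0.    ]
```

```bash
cat >> fk.py <<'E'
p=np.load('p.npy')
LO=np.array([-2.85,-.5,-1.23,.21,-1.02,.16,-2.73]);HI=np.array([2.85,2.14,1.37,2.46,4.16,2.05,2.73])
def pose(psi,dip,flip=0,roll=0):
    d=np.radians(dip); h=np.array([np.cos(psi),np.sin(psi),0])
    z=h*np.cos(d)+[0,0,-np.sin(d)]; x=-h*np.sin(d)+[0,0,-np.cos(d)]
    return R.from_matrix(np.stack([x,np.cross(z,x),z],1))*R.from_euler('z',np.pi*flip+roll)
def err(q,x,Rt):
    X,Rm=fk(q,p); return np.r_[X-x,(Rt.inv()*Rm).as_rotvec()*.3]
E
cat > ik.py <<'E'
from fk import *; from scipy.optimize import least_squares
rng=np.random.default_rng(0); m=.06
c=np.array([.601,-.0755,.082])
for dip in(35,45,55,65):
  for flip in(0,1):
    d=np.radians(dip);ax=np.array([np.cos(d),0,-np.sin(d)])
    for nm,x in(('in',c+.03*ax),('pre',c-.07*ax)):
        sols=[]
        for k in range(25):
            r=least_squares(lambda q:err(q,x,pose(0,dip,flip)),rng.uniform(LO+m,HI-m),bounds=(LO+m/3,HI-m/3),max_nfev=60)
            if r.cost<1e-7: sols.append((np.min(np.minimum(r.x-LO,HI-r.x)),r.x))
        sols.sort(key=lambda t:-t[0]); print(dip,flip,nm,len(sols),[np.round(t[1],2).tolist() for t in sols[:2]])
E
python3 ik.py
```

```text
35 0 in 0 []
35 0 pre 0 []
35 1 in 0 []
35 1 pre 0 []
45 0 in 4 [[0.64, 0.41, -0.68, 2.44, 2.74, 0.45, -1.02], [0.6, 0.39, -0.63, 2.44, 2.78, 0.45, -1.07]]
45 0 pre 0 []
45 1 in 10 [[0.75, 0.44, -0.8, 2.43, 2.64, 0.47, 2.25], [0.62, 0.4, -0.65, 2.44, 2.76, 0.45, 2.09]]
45 1 pre 0 []
55 0 in 9 [[0.68, 0.37, -0.73, 2.32, 1.95, 0.22, -0.27], [0.67, 0.37, -0.72, 2.32, 1.96, 0.22, -0.27]]
55 0 pre 0 []
55 1 in 5 [[-0.53, 0.35, 0.66, 2.38, 4.12, 0.27, 0.56], [-0.54, 0.35, 0.66, 2.39, 4.13, 0.28, 0.55]]
55 1 pre 0 []
65 0 in 13 [[0.54, 0.35, -0.59, 2.2, 0.72, 0.28, 0.93], [0.51, 0.34, -0.56, 2.2, 0.69, 0.27, 0.96]]
65 0 pre 11 [[0.38, 0.09, -0.37, 2.22, 0.06, 0.4, 1.54], [0.23, 0.08, -0.21, 2.22, 0.02, 0.4, 1.58]]
65 1 in 5 [[0.83, 0.44, -0.94, 2.18, 1.03, 0.41, -2.46], [0.38, 0.32, -0.41, 2.21, 0.52, 0.23, -2.03]]
65 1 pre 9 [[0.94, 0.17, -0.97, 2.19, 0.32, 0.43, -1.82], [0.95, 0.17, -0.97, 2.19, 0.32, 0.43, -1.82]]
```

```bash
cat > ik2.py <<'E'
from fk import *; from scipy.optimize import least_squares
rng=np.random.default_rng(0); m=.03
piv=np.array([.755,-.075,0]); c=np.array([.601,-.0755,.082])
Rz=R.from_euler('z',-.262); c2=piv+Rz.apply(c-piv)
def solve(q,x,Rt):
    r=least_squares(lambda v:np.r_[err(v,x,Rt),1e-4*(v-q)],q,bounds=(LO+m,HI-m),max_nfev=80)
    return r.x if np.linalg.norm(err(r.x,x,Rt))<2e-3 else None
for dip in(30,35,40,45,50):
  for psi in(-20,-30,-40,-50,25,40):
    d=np.radians(dip);s=np.radians(psi);ax=np.array([np.cos(d)*np.cos(s),np.cos(d)*np.sin(s),-np.sin(d)])
    up=np.array([0,0,.035])
    P=[c-.045*ax,c+.028*ax,c+.028*ax+up,c2+.028*ax+up,c2+.028*ax,c2-.045*ax]
    best=0;bq=None;bf=0
    for flip in (0,1):
     for k in range(8):
      q=rng.uniform(LO+.1,HI-.1);n=0;path=[]
      r=least_squares(lambda v:err(v,P[0],pose(s,dip,flip)),q,bounds=(LO+m,HI-m),max_nfev=80);q=r.x
      if r.cost>1e-6: continue
      for x in P:
        q2=solve(q,x,pose(s,dip,flip))
        if q2 is None: break
        n+=1;q=q2;path.append(q)
      if n>best: best=n;bq=path;bf=flip
    print(dip,psi,best,bf,np.round(bq[0],2).tolist() if bq else '',np.round(bq[-1],2).tolist() if bq else '')
E
python3 ik2.py
```

```text
30 -20 0 0  
30 -30 0 0  
30 -40 6 0 [0.19, 0.67, -1.01, 2.43, 1.71, 1.55, -1.17] [0.11, 0.7, -1.02, 2.38, 1.66, 1.59, -1.17]
30 -50 6 0 [-0.24, 0.54, -0.54, 2.31, 1.47, 1.34, -1.21] [-0.29, 0.57, -0.56, 2.26, 1.42, 1.38, -1.2]
30 25 5 0 [1.59, 0.8, -1.2, 2.43, 4.0, 0.26, -1.29] [1.22, 0.83, -1.04, 2.41, 3.5, 0.46, -0.9]
30 40 3 0 [1.54, 0.81, -1.08, 2.23, -0.99, 0.4, -2.39] [1.46, 0.89, -1.17, 2.21, -0.99, 0.24, -2.44]
35 -20 0 0  
35 -30 0 0  
35 -40 6 0 [-0.22, 0.39, -0.46, 2.43, 1.59, 1.09, -1.13] [-0.27, 0.42, -0.5, 2.38, 1.52, 1.14, -1.12]
35 -50 6 0 [0.1, 0.57, -0.88, 2.29, 1.49, 1.41, -1.1] [0.07, 0.63, -0.94, 2.23, 1.46, 1.5, -1.1]
35 25 5 0 [1.54, 0.68, -1.2, 2.41, 4.13, 0.21, -1.54] [1.12, 0.69, -0.97, 2.39, 3.56, 0.4, -1.1]
35 40 3 0 [1.47, 0.69, -1.04, 2.22, -0.98, 0.42, -2.49] [1.38, 0.76, -1.1, 2.2, -0.99, 0.28, -2.53]
40 -20 0 0  
40 -30 0 0  
40 -40 6 0 [0.14, 0.39, -0.79, 2.38, 1.55, 1.09, -0.96] [0.07, 0.43, -0.82, 2.34, 1.5, 1.16, -0.97]
40 -50 6 0 [-0.87, 0.37, 0.31, 2.32, 1.24, 0.81, -0.93] [-0.88, 0.39, 0.25, 2.27, 1.17, 0.87, -0.92]
40 25 0 0  
40 40 4 1 [1.52
[... 405 characters left out ...]
 
45 40 6 1 [1.48, 0.64, -1.19, 2.18, -0.37, 0.36, -0.08] [1.24, 0.47, -0.96, 2.23, -0.92, 0.39, 0.36]
50 -20 6 0 [0.27, 0.15, -0.55, 2.43, 1.63, 0.45, -0.53] [0.25, 0.17, -0.64, 2.41, 1.55, 0.54, -0.52]
50 -30 6 0 [-0.11, 0.16, -0.27, 2.39, 1.42, 0.57, -0.56] [-0.09, 0.19, -0.4, 2.36, 1.36, 0.66, -0.58]
50 -40 6 0 [0.61, 0.45, -1.2, 2.28, 1.42, 1.07, -0.65] [0.5, 0.48, -1.18, 2.25, 1.39, 1.14, -0.69]
50 -50 6 0 [0.52, 0.54, -1.2, 2.19, 1.35, 1.26, -0.75] [0.4, 0.55, -1.14, 2.15, 1.31, 1.29, -0.78]
50 25 1 1 [1.34, 0.4, -1.12, 2.29, -0.68, 0.19, -0.14] [1.34, 0.4, -1.12, 2.29, -0.68, 0.19, -0.14]
50 40 6 1 [1.01, 0.36, -0.64, 2.17, -0.9, 0.53, 0.31] [0.98, 0.35, -0.7, 2.2, -0.93, 0.47, 0.28]
```

```bash
cat > sim.py <<'E'
from fk import *
def jac(q):
    x0,R0=fk(q,p);J=np.zeros((6,7))
    for i in range(7):
        v=np.array(q,float);v[i]+=1e-5;x,Rm=fk(v,p);J[:3,i]=(x-x0)/1e-5;J[3:,i]=(Rm*R0.inv()).as_rotvec()/1e-5
    return J
def track(q,x,Rt,n=80,lam=.02):
    q=np.array(q,float)
    for k in range(n):
        X,Rm=fk(q,p);dx=x-X;w=(Rt*Rm.inv()).as_rotvec()
        e=np.r_[dx*min(1,.015/(np.linalg.norm(dx)+1e-9)),w*min(1,.05/(np.linalg.norm(w)+1e-9))]
        J=jac(q); dq=J.T@np.linalg.solve(J@J.T+lam**2*np.eye(6),e)
        q=np.clip(q+dq,LO,HI)
    X,Rm=fk(q,p); return q,np.linalg.norm(x-X),np.linalg.norm((Rt*Rm.inv()).as_rotvec())
if __name__=='__main__':
  q0=[0.522, 0.1618, -0.2105, 1.7983, -0.0014, 1.1101, 1.0906]
  for dip,psi in((38,-40),(40,-40),(40,-45),(45,-40),(45,-35)):
    s=np.radians(psi);d=np.radians(dip);ax=np.array([np.cos(d)*np.cos(s),np.cos(d)*np.sin(s),-np.sin(d)])
    c=np.array([.601,-.0755,.082])
    q=q0;print(dip,psi)
    for x,D in((np.array([.55,0.05,.25]),85),(np.array([.58,0.03,.22]),60),(np.array([.60,0.0,.20]),dip),(c-.06*ax,dip),(c+.028*ax,dip)):
        q,a,b=track(q,x,pose(s,D)); print(np.round(q,2).tolist(),round(a,3),round(b,3))
E
python3 sim.py
```

```text
38 -40
[0.14, 0.15, -0.44, 1.82, 0.15, 1.14, 0.52] 0.0 0.0
[-0.05, 0.1, -0.47, 2.06, 0.69, 0.92, -0.05] 0.0 0.0
[-0.23, 0.21, -0.48, 2.26, 1.29, 1.04, -0.74] 0.0 0.0
[-0.22, 0.32, -0.45, 2.42, 1.51, 1.01, -1.03] 0.0 0.0
[-0.13, 0.48, -0.36, 2.37, 1.75, 0.97, -1.13] 0.0 0.0
40 -40
[0.14, 0.15, -0.44, 1.82, 0.15, 1.14, 0.52] 0.0 0.0
[-0.05, 0.1, -0.47, 2.06, 0.69, 0.92, -0.05] 0.0 0.0
[-0.21, 0.2, -0.47, 2.25, 1.25, 1.01, -0.68] 0.0 0.0
[-0.2, 0.29, -0.44, 2.4, 1.47, 0.96, -0.96] 0.0 0.0
[-0.12, 0.46, -0.36, 2.36, 1.72, 0.92, -1.08] 0.0 0.0
40 -45
[0.13, 0.15, -0.44, 1.81, 0.16, 1.15, 0.42] 0.0 0.0
[-0.08, 0.13, -0.46, 2.03, 0.7, 0.98, -0.14] 0.0 0.0
[-0.25, 0.23, -0.45, 2.2, 1.2, 1.08, -0.7] 0.0 0.0
[-0.24, 0.32, -0.42, 2.35, 1.38, 1.02, -0.96] 0.0 0.0
[-0.16, 0.47, -0.34, 2.31, 1.61, 0.95, -1.07] 0.0 0.0
45 -40
[0.14, 0.15, -0.44, 1.82, 0.15, 1.14, 0.52] 0.0 0.0
[-0.05, 0.1, -0.47, 2.06, 0.69, 0.92, -0.05] 0.0 0.0
[-0.16, 0.17, -0.46, 2.21, 1.14, 0.94, -0.53] 0.0 0.0
[-0.14, 0.23, -0.42, 2.36, 1.36, 0.85, -0.78] 0.0 0.0
[-0.08, 0.41, -0.35, 2.33, 1.63, 0.8, -0.94] 0.0 0.0
45 -35
[0.15, 0.15, -0.45, 1.82, 0.15, 1.14, 0.61] 0.0 0.0
[-0.02, 0.07, -0.48, 2.09, 0.68, 0.85, 0.05] 0.0 0.0
[-0.12, 0.13, -0.48, 2.25, 1.18, 0.86, -0.48] 0.0 0.0
[-0.09, 0.2, -0.44, 2.41, 1.45, 0.78, -0.77] 0.0 0.0
[-0.03, 0.4, -0.36, 2.36, 1.74, 0.76, -0.95] 0.0 0.0
```

```bash
python3 - <<'E'
from h import *
a=np.radians(-40)
go([.55,.05,.25],a,85);go([.58,.03,.22],a,60);go([.60,.0,.20],a,40)
E
```

```text
[18.36, 21.94, 0.35] [0.059, -0.034, -0.101]
[14.99, 22.48, 3.56] [0.036, -0.47, -0.112]
[11.55, 21.67, 5.69] [0.016, -0.818, -0.119]
```

```bash
python3 -m crank '[[[18.4,22,0.4],[0.06,-0.03,-0.1]],[[18.4,22,0.4],[0.06,-0.03,-0.1]],[[18.4,22,0.4],[0.06,-0.03,-0.1]],[[18.4,22,0.4],[0.06,-0.03,-0.1]],[[18.4,22,0.4],[0.06,-0.03,-0.1]],[[15,22.5,3.6],[0.04,-0.24,-0.11]],[[15,22.5,3.6],[0.04,-0.47,-0.11]],[[15,22.5,3.6],[0.04,-0.47,-0.11]],[[11.6,21.7,5.7],[0.02,-0.64,-0.12]],[[11.6,21.7,5.7],[0.02,-0.818,-0.12]],[[11.6,21.7,5.7],[0.02,-0.818,-0.12]],[[11.6,21.7,5.7],[0.02,-0.818,-0.12]]]'
python3 - <<'E'
from h import *
print(manip.observe()['joint_positions'].round(2)); a=np.radians(-40);d=a;
ax=np.array([np.cos(d)*np.cos(a),np.cos(d)*np.sin(a),-np.sin(-d)])
c=np.array([.601,-.0755,.082]); ax[2]=-np.sin(np.radians(40)); print(ax,c-.06*ax)
go(c-.10*ax,a,40);go(c-.06*ax,a,40)
E
```

```text
time_s: 5.98
tcp_pos: [0.5997, 0.0019, 0.1988]
tool_rot: [-3.128, 0.871, 2.458]
contact_force: [0.8, -0.1, 0.9]
opening: 0.002
[-0.22  0.2  -0.46  2.25  1.25  1.01 -0.67]
[ 0.58682409 -0.49240388 -0.64278761] [ 0.56579055 -0.04595577  0.12056726]
[5.73, -5.79, 1.42] [-0.002, -0.002, 0.009]
[5.73, -5.78, 5.42] [-0.002, -0.002, 0.009]
```

```bash
python3 -m crank '[[[3,-3,0],[0,0,0]],[[5.7,-5.8,1.4],[0,0,0.009]],[[5.7,-5.8,3.4],[0,0,0.009]],[[5.7,-5.8,5.4],[0,0,0.009]],[[5.7,-5.8,5.4],[0,0,0.009]]]'
python3 - <<'E'
from h import *
snap('wrist','w1'); snap('scene','s1'); snap('top','t1')
a=cv2.imread('pics/w1.png'); b=cv2.imread('pics/s1.png')[130:270,180:380];c=cv2.imread('pics/t1.png')[150:290,210:410]
b,c=[cv2.resize(i,(400,280),interpolation=cv2.INTER_CUBIC) for i in(b,c)]
cv2.imwrite('pics/v1.png',np.hstack([cv2.resize(a,(400,300))[:280],b])); cv2.imwrite('pics/v1.png',np.vstack([np.hstack([cv2.resize(a,(400,280)),b]),np.hstack([c,c*0])]))
E
```

```text
time_s: 6.6
tcp_pos: [0.566, -0.0472, 0.1206]
tool_rot: [-3.135, 0.87, 2.445]
contact_force: [0.2, -0.6, 0.2]
opening: 0.005
```

View pics/v1.png

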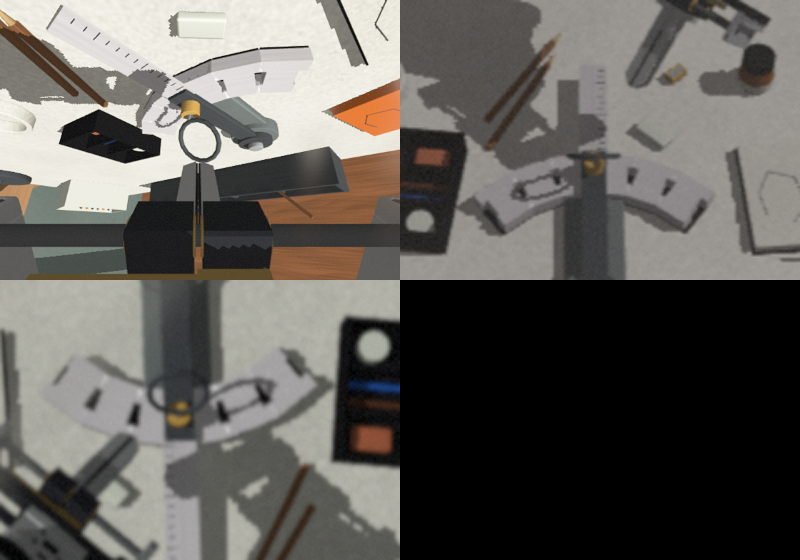

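The wrist view (upside down) shows the closed fingertips at (198,168) pointing at the ring, whose opening is centred at about (200,140). All the bystanders are clear. Next I'll refine the ring centre from the wrist depth.

```bash
python3 - <<'E'
from h import *
from scipy.optimize import least_squares
W=world('wrist','w1'); 
m=(np.linalg.norm(W-[.601,-.0755,.082],axis=-1)<.045)&(W[...,2]>.066)
m[230:]=False
q=W[m]; n=np.array([-np.cos(np.radians(35)),0,np.sin(np.radians(35))])
def f(c):
    v=q-c; h=v@n; rr=np.linalg.norm(v-np.outer(h,n),axis=1); return np.hypot(h,rr-.028)-.003
r=least_squares(f,[.601,-.0755,.082],loss='soft_l1',f_scale=.002); print(len(q),r.x,np.median(abs(f(r.x))))
s=manip.observe(); T=R.from_euler('xyz',s['tool_rot']); 
print('ring in tool',T.inv().apply(r.x-s['tcp_pos']), T.inv().apply([.601,-.0755,.082]-s['tcp_pos']),'up in tool',T.inv().apply([0,0,1]),s['tcp_pos'])
E
```

```text
627 [ 0.59947544 -0.07278493  0.08151778] 0.00040190539526588484
ring in tool [0.00282137 0.00110485 0.05875408] [5.76139192e-04 9.65553008e-06 6.06744865e-02] up in tool [-0.76491587 -0.0016333  -0.64412812] [ 0.56582263 -0.04579779  0.12152286]
```

```bash
python3 -m crank '[[[0.2,0.05,1.5],[0,0,0]],[[0.2,0.05,3],[0,0,0]],[[0.2,0.05,4],[0,0,0]],[[0.2,0.05,5],[0,0,0]],[[0.2,0.05,6],[0,0,0]],[[0.2,0.05,7],[0,0,0]],[[0.2,0.05,8],[0,0,0]],[[0.2,0.05,8.8],[0,0,0]],[[0.2,0.05,8.8],[0,0,0]]]'
python3 - <<'E'
from h import *
snap('wrist','w2')
s=manip.observe(); T=R.from_euler('xyz',s['tool_rot']); print(s['contact_force'],'up in tool',T.inv().apply([0,0,1]).round(3))
a=cv2.imread('pics/w2.png');cv2.imwrite('pics/v2.png',cv2.resize(a[120:360,150:430],None,fx=2,fy=2))
E
```

```text
time_s: 7.88
tcp_pos: [0.6165, -0.0885, 0.0628]
tool_rot: [-3.138, 0.871, 2.444]
contact_force: [-0.4, 0.2, 0.4]
opening: 0.005
[-0.00425539  0.91651232  0.43161412] up in tool [-0.765 -0.002 -0.644]
```

View pics/v2.png

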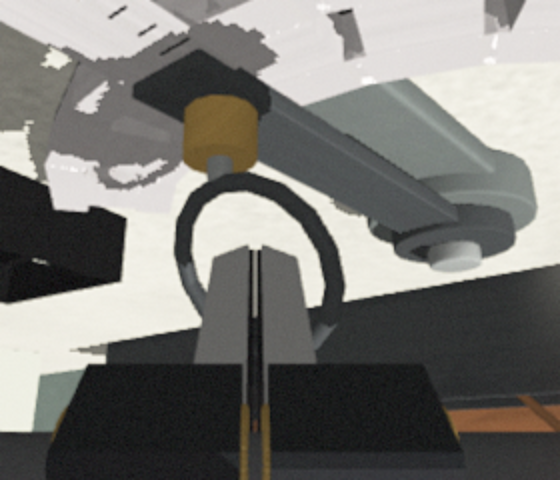

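```bash
python3 -m crank '[[[-0.77,0,-0.64],[0,0,0]],[[-1.15,0,-0.97],[0,0,0]],[[-1.53,0,-1.29],[0,0,0]],[[-1.72,0,-1.45],[0,0,0]],[[-1.91,0,-1.61],[0,0,0]],[[-2.14,0,-1.8],[0,0,0]],[[-2.3,0,-1.93],[0,0,0]],[[-2.3,0,-1.93],[0,0,0]]]'
cat >> h.py <<'E'
def ring(fn,guess,psi):
    """fit the known ring circle to wrist depth points; psi = rule angle"""
    from scipy.optimize import least_squares
    W=world('wrist',fn); q=W[np.linalg.norm(W-guess,axis=-1)<.05]
    # drop finger points (near tool axis)
    z=np.load(f'pics/{fn}.npz'); T=R.from_euler('xyz',z['r']); t=T.inv().apply(q-z['p']); q=q[(t[:,2]<-.03)|(t[:,2]>.003)|(np.abs(t[:,1])>.0145)|(np.abs(t[:,0])>.014)]
    c,s=np.cos(np.radians(35)),np.sin(np.radians(35)); n=np.array([-c*np.cos(psi),-c*np.sin(psi),s])
    def f(x):
        v=q-x; h=v@n; rr=np.linalg.norm(v-np.outer(h,n),axis=1); return np.hypot(h,rr-.028)-.003
    r=least_squares(f,guess,loss='cauchy',f_scale=.001); e=abs(f(r.x)); return r.x.round(4),len(q),int((e<.0015).sum())
E
python3 - <<'E'
from h import *
print(ring('w1',np.array([.6,-.074,.082]),0),ring('w2',np.array([.6,-.074,.082]),0))
snap('wrist','w3'); print(ring('w3',np.array([.6,-.074,.092]),0),manip.observe()['contact_force'])
a=cv2.imread('pics/w3.png');cv2.imwrite('pics/v3.png',cv2.resize(a[120:360,150:430],None,fx=2,fy=2))
E
```

```text
time_s: 8.93
tcp_pos: [0.6166, -0.0882, 0.0932]
tool_rot: [-3.139, 0.871, 2.443]
contact_force: [-0.1, 0.8, 0.1]
opening: 0.006
(array([ 0.5992, -0.0727,  0.081 ]), 1850, 1225) (array([ 0.5991, -0.0729,  0.0811]), 4735, 1872)
(array([ 0.5947, -0.0703,  0.0824]), 3269, 1415) [-0.63925672 -0.46539532 -0.40708947]
```

View pics/v3.png

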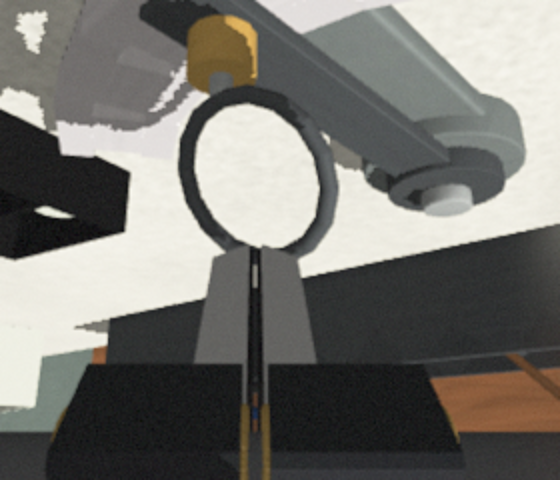

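The finger drifted out along the ring axis as it rose, so the hook is shallow and carries no load. I'll re-enter deeper, then rise along the ring's plane to make contact before going vertical.

```bash
python3 - <<'E'
from h import *
C=np.array([.5992,-.0727,.081]);a=np.radians(-40);k=np.cos(a)
ax=np.array([k*np.cos(a),k*np.sin(a),-np.sin(-a)]);ax=np.array([.5868,-.4924,-.6428]);u=np.array([.574,0,.819])
go(manip.observe()['tcp_pos']-np.array([0,0,.012]),a,40)
for h,v in((.008,0),(.014,0),(.018,0),(.020,0),(.022,0),(.022,.004),(.022,.016)): go(C+h*u+.033*ax+[0,0,v],a,40)
E
```

```text
[0.92, 0.0, 0.77] [-0.003, -0.002, 0.0]
[1.69, 0.38, 2.15] [-0.003, -0.002, 0.0]
[1.15, 0.6, 2.03] [-0.003, -0.002, 0.0]
[0.78, 0.74, 1.95] [-0.003, -0.002, 0.0]
[0.6, 0.82, 1.91] [-0.003, -0.002, 0.0]
[0.42, 0.89, 1.88] [-0.003, -0.002, 0.0]
[0.11, 0.89, 1.62] [-0.003, -0.002, 0.0]
[-0.81, 0.89, 0.84] [-0.003, -0.002, 0.0]
```

```bash
python3 -m crank '[[[0.92,0,0.4],[0,0,0]],[[1.4,0.2,1],[0,0,0]],[[1.69,0.38,2.15],[0,0,0]],[[1.69,0.38,2.15],[0,0,0]],[[1.15,0.6,2.03],[0,0,0]],[[0.9,0.68,1.98],[0,0,0]],[[0.6,0.82,1.91],[0,0,0]],[[0.42,0.89,1.88],[0,0,0]],[[0.42,0.89,1.88],[0,0,0]]]'
python3 - <<'E'
from h import *
for i in range(4): print(manip.observe()['contact_force'].round(2)); manip.capture('wrist')
snap('wrist','w4'); print(ring('w4',np.array([.5992,-.0727,.082]),0))
E
```

```text
time_s: 10.1
tcp_pos: [0.6257, -0.0905, 0.0744]
tool_rot: [-3.13, 0.864, 2.448]
contact_force: [-33.2, 2.7, -4.1]
opening: 0.001
[-33.2    2.72  -4.1 ]
[-33.87   3.05  -3.76]
[-33.55   2.43  -4.23]
[-32.32   2.49  -6.01]
(array([ 0.594 , -0.072 ,  0.0887]), 5182, 1459)
```

```bash
python3 -m crank '[[[0.15,-0.2,-0.17],[0,0,0]],[[0.15,-0.2,-0.17],[0,0,0]]]'
python3 -m crank '[[[-0.1,0,-0.1],[0,0,0]],[[-0.23,0,-0.19],[0,0,0]],[[-0.23,0,-0.19],[0,0,0]]]'
```

```text
time_s: 10.6
tcp_pos: [0.6228, -0.0906, 0.0748]
tool_rot: [-3.13, 0.864, 2.448]
contact_force: [-0.6, 0.3, -0.8]
opening: 0.006
time_s: 10.98
tcp_pos: [0.6232, -0.0905, 0.0782]
tool_rot: [-3.131, 0.865, 2.447]
contact_force: [0.3, 0.1, -0.1]
opening: 0.004
```

```bash
python3 -m crank '[[[-0.13,0.05,-0.16],[0,0,0]],[[-0.25,0.1,-0.32],[0,0,0]],[[-0.25,0.1,-0.32],[0,0,0]]]'
python3 -m crank '[[[-0.13,0.05,-0.16],[0,0,0]],[[-0.25,0.1,-0.32],[0,0,0]],[[-0.25,0.1,-0.32],[0,0,0]]]'
python3 - <<'E'
from h import *
snap('wrist','w5'); snap('scene','s5')
a=cv2.imread('pics/w5.png');cv2.imwrite('pics/v5.png',cv2.resize(a[120:360,150:430],None,fx=2,fy=2))
E
```

```text
time_s: 11.35
tcp_pos: [0.6234, -0.089, 0.0824]
tool_rot: [-3.131, 0.865, 2.447]
contact_force: [-0.1, -0.3, -0.0]
opening: 0.004
time_s: 11.72
tcp_pos: [0.6236, -0.0877, 0.0866]
tool_rot: [-3.132, 0.865, 2.447]
contact_force: [0.4, -0.7, 0.1]
opening: 0.004
```

View pics/v5.png

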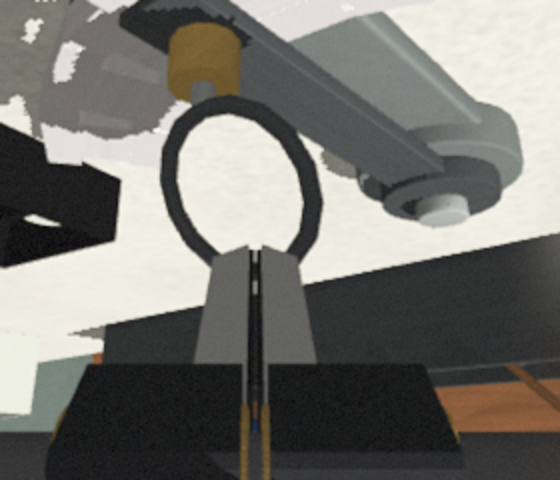

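```bash
cat > rf.py <<'E'
from h import *
from scipy.optimize import least_squares
def rf(fn,c0=np.array([.5992,-.0727,.081]),piv=np.array([.7532,-.0727]),psi0=0.,rmax=238,fin=True):
    """fit lift and rule angle of ring, rows above fingertip only"""
    W=world('wrist',fn).copy(); W[rmax:]=np.nan; q=W.reshape(-1,3); 
    c,s=np.cos(np.radians(35)),np.sin(np.radians(35))
    def res(x,q):
        lift,th=x; ctr=np.r_[piv-.154*np.array([np.cos(th),np.sin(th)]),c0[2]+lift]
        n=np.array([-c*np.cos(th),-c*np.sin(th),s]); v=q-ctr; h=v@n
        return np.hypot(h,np.linalg.norm(v-np.outer(h,n),axis=1)-.028)-.003
    x=np.array([0.005,psi0])
    best=None
    for l in (0,.008,.016):
        ctr=np.r_[piv-.154*np.array([np.cos(psi0),np.sin(psi0)]),c0[2]+l]
        qq=q[(np.linalg.norm(q-ctr,axis=1)<.05)&(q[:,2]>.062)]
        r=least_squares(res,[l,psi0],args=(qq,),loss='cauchy',f_scale=.001); k=(abs(res(r.x,qq))<.0015).sum()
        if best is None or k>best[0]: best=(int(k),len(qq),r.x.round(4))
    return best
if __name__=='__main__':
    import sys
    for f in sys.argv[1:]: print(f,rf(f))
E
python3 rf.py w1 w2 w3 w4 w5
python3 - <<'E'
from h import *
for f in('w2','w5'):
    z=np.load(f'pics/{f}.npz'); W=world('wrist',f); T=R.from_euler('xyz',z['r']); t=T.inv().apply((W-z['p']).reshape(-1,3)).reshape(W.shape)
    print(f)
    for v in range(236,300,6): print(v,(t[v,255:300:8]*1000).round(0).tolist())
E
```

```text
w1 (931, 936, array([0.0003, 0.0009]))
w2 (630, 636, array([0.0006, 0.002 ]))
w3 (1474, 1489, array([0.0004, 0.0007]))
w4 (1230, 1253, array([0.0082, 0.0069]))
w5 (1389, 1401, array([0.0004, 0.0053]))
w2
236 [[-65.0, -27.0, 174.0], [-66.0, -17.0, 175.0], [-65.0, -6.0, 174.0], [-65.0, 4.0, 174.0], [-65.0, 14.0, 173.0], [nan, nan, nan]]
242 [[-81.0, -29.0, 194.0], [-81.0, -18.0, 194.0], [-81.0, -7.0, 192.0], [-81.0, 4.0, 194.0], [-81.0, 15.0, 193.0], [-81.0, 26.0, 193.0]]
248 [[-99.0, -30.0, 214.0], [9.0, -7.0, -41.0], [9.0, -2.0, -41.0], [9.0, 3.0, -39.0], [9.0, 7.0, -41.0], [10.0, 12.0, -43.0]]
254 [[-119.0, -32.0, 238.0], [10.0, -6.0, -50.0], [10.0, -2.0, -50.0], [8.0, 2.0, -46.0], [10.0, 7.0, -50.0], [10.0, 11.0, -50.0]]
260 [[10.0, -10.0, -58.0], [10.0, -6.0, -58.0], [9.0, -2.0, -57.0], [8.0, 2.0, -55.0], [9.0, 7.0, -57.0], [9.0, 11.0, -57.0]]
266 [[10.0, -10.0, -64.0], [9.0, -6.0, -64.0], [10.0, -2.0, -65.0], [8.0, 2.0, -62.0], [10.0, 6.0, -65.0], [10.0, 11.0, -65.0]]
272 [[10.0, -9.0, -72.0], [10.0, -5.0, -71.0], [10.0, -2.0, -71.0], [8.0, 2.0, -68.0], [10.0, 6.0, -71.0], [9.0, 
[... 1243 characters left out ...]
-65.0], [8.0, 2.0, -62.0], [10.0, 6.0, -65.0], [9.0, 11.0, -64.0]]
272 [[10.0, -9.0, -71.0], [9.0, -5.0, -70.0], [10.0, -2.0, -71.0], [8.0, 2.0, -68.0], [10.0, 6.0, -71.0], [9.0, 10.0, -70.0]]
278 [[10.0, -9.0, -79.0], [10.0, -5.0, -78.0], [10.0, -1.0, -78.0], [9.0, 2.0, -75.0], [10.0, 6.0, -77.0], [10.0, 10.0, -77.0]]
284 [[10.0, -9.0, -83.0], [11.0, -5.0, -85.0], [10.0, -1.0, -83.0], [8.0, 2.0, -80.0], [10.0, 6.0, -83.0], [10.0, 10.0, -83.0]]
290 [[10.0, -8.0, -88.0], [10.0, -5.0, -89.0], [10.0, -1.0, -88.0], [9.0, 2.0, -86.0], [9.0, 6.0, -87.0], [9.0, 9.0, -87.0]]
296 [[10.0, -8.0, -94.0], [10.0, -5.0, -93.0], [10.0, -1.0, -93.0], [8.0, 2.0, -90.0], [10.0, 6.0, -94.0], [10.0, 9.0, -93.0]]
```

```bash
python3 - <<'E'
from h import *
for c,f in(('top','t1'),('scene','s1'),('scene','s5')):
    z=np.load(f'pics/{f}.npz'); W=world(c,f); T=R.from_euler('xyz',z['r']); t=T.inv().apply((W-z['p']).reshape(-1,3))*1000
    m=(abs(t[:,0])<20)&(abs(t[:,1])<25)&(t[:,2]>-110)&(t[:,2]<15)
    q=t[m]; q=q[np.argsort(-q[:,2])]; print(f,len(q)); print(q[::max(1,len(q)//22)].round(0).tolist())
E
```

```text
t1 503
[[-8.0, -4.0, -31.0], [-6.0, 1.0, -39.0], [-10.0, -2.0, -43.0], [-9.0, 2.0, -46.0], [-7.0, -1.0, -50.0], [-10.0, -9.0, -53.0], [-12.0, 3.0, -57.0], [-10.0, -7.0, -60.0], [-12.0, -6.0, -63.0], [-10.0, 7.0, -66.0], [-11.0, -4.0, -70.0], [-5.0, -13.0, -73.0], [-8.0, -7.0, -76.0], [-9.0, 4.0, -80.0], [-8.0, -1.0, -83.0], [-10.0, -14.0, -86.0], [-0.0, -13.0, -89.0], [-10.0, -14.0, -93.0], [-11.0, 7.0, -95.0], [-7.0, 7.0, -99.0], [-10.0, -4.0, -101.0], [-10.0, 2.0, -104.0], [-9.0, -13.0, -107.0]]
s1 463
[[-9.0, 4.0, -32.0], [-7.0, 5.0, -38.0], [-13.0, -9.0, -42.0], [-7.0, -9.0, -45.0], [-13.0, 12.0, -49.0], [-14.0, -4.0, -52.0], [-9.0, 5.0, -56.0], [-10.0, 12.0, -60.0], [-9.0, 3.0, -63.0], [-11.0, 2.0, -67.0], [-10.0, 11.0, -69.0], [-9.0, -0.0, -73.0], [-11.0, -7.0, -76.0], [-8.0, 11.0, -80.0], [-12.0, 14.0, -83.0], [-2.0, 13.0, -87.0], [-9.0, 3.0, -90.0], [-11.0, 4.0, -93.0], [-9.0, 1.0, -97.0], [-9.0, 8.0, -100.0], [-12.0, 9.0, -103.0], [-10.0, -7.0, -107.0], [-13.0, -6.0, -110.0]]
s5 521
[[1.0, -22.0, -2.0], [-5.0, 2.0, -17.0], [-6.0, 8.0, -26.0], [15.0, 20.0, -34.0], [-11.0, -2.0, -40.0], [-9.0, 0.0, -44.0], [-12.0, 11.0, -48.0], [-5.0, 13.0, -52.0], [5.0, 14.0, -56.0], [-12.0, 9.0, -60.0], [-11.0, -11.0, -63.0], [-0.0, 12.0, -67.0], [4.0, 13.0, -71.0], [2.0, 12.0, -75.0], [-0.0, 13.0, -79.0], [-11.0, -9.0, -82.0], [-11.0, 6.0, -86.0], [-10.0, 12.0, -90.0], [-7.0, -12.0, -93.0], [-11.0, -10.0, -97.0], [-9.0, 1.0, -101.0], [-8.0, -2.0, -104.0], [0.0, -2.0, -107.0]]
```

All three cameras agree that the closed fingers end about 35 mm behind the reported TCP, so the fingertip never really passed through. The 33 N came from the tip face pressing on the ring bar, and it is released now. I'll re-enter with that offset and roll slightly so the finger's top edge sits level in the ring.

```bash
sed -i 's/def go(pos,psi=0.,dip=35.):/def go(pos,psi=0.,dip=35.,roll=0.):/; s/Rt=R.from_matrix(np.stack(\[x,y,z\],1))$/Rt=R.from_matrix(np.stack([x,y,z],1))*R.from_euler("z",roll)/' h.py
python3 - <<'E'
from h import *
C=np.array([.5992,-.0727,.081]);a=np.radians(-40);ax=np.array([.5868,-.4924,-.6428]);u=np.array([.574,0,.819])
t0=manip.observe()['tcp_pos']
go(t0-.025*ax,a,40,-.3)
for h,k in((.003,-.005),(.003,.02),(.003,.04),(.003,.062)): go(C+h*u+k*ax,a,40,-.3)
from sim import *
q=manip.observe()['joint_positions']
for h,k in((.003,-.005),(.003,.062)):
    q,e,b=track(q,C+h*u+k*ax,pose(a,40,0,-.3)); print(q.round(2),e,b)
E
```

```text
[0.02, -0.02, -2.5] [-0.006, -0.009, -0.298]
[1.98, -0.31, -2.36] [-0.006, -0.009, -0.298]
[1.96, -0.29, 0.14] [-0.006, -0.009, -0.298]
[1.94, -0.27, 2.14] [-0.006, -0.009, -0.298]
[1.92, -0.26, 4.34] [-0.006, -0.009, -0.298]
[-0.18  0.39 -0.36  2.38  1.62  0.92 -0.74] 6.206335383118183e-17 1.0103182026100663e-16
[-0.11  0.51 -0.3   2.33  1.8   0.9  -0.82] 3.810710141257107e-16 4.537421195513984e-16
```

```bash
python3 -m crank '[[[0,0,-2.5],[0,0,-0.15]],[[0.5,0,-2.5],[0,0,-0.3]],[[1.98,-0.3,-2.4],[0,0,-0.3]],[[1.97,-0.3,-1],[0,0,-0.3]],[[1.96,-0.29,0.14],[0,0,-0.3]],[[1.95,-0.28,1.1],[0,0,-0.3]],[[1.94,-0.27,2.1],[0,0,-0.3]],[[1.93,-0.27,3],[0,0,-0.3]],[[1.92,-0.26,3.9],[0,0,-0.3]],[[1.92,-0.26,4.3],[0,0,-0.3]],[[1.92,-0.26,4.3],[0,0,-0.3]]]'
python3 - <<'E'
from h import *
from rf import rf
snap('wrist','w6'); print(rf('w6',rmax=230))
a=cv2.imread('pics/w6.png');cv2.imwrite('pics/v6.png',cv2.resize(a[100:340,150:430],None,fx=2,fy=2))
s=manip.observe();print(s['contact_force']);p=s['tcp_pos'];a=np.radians(-40)
for v in (.004,.008,.012): go(p+[0,.33*v,v],a,40,-.3)
E
```

```text
time_s: 13.2
tcp_pos: [0.637, -0.1032, 0.0437]
tool_rot: [-2.799, 0.811, 2.89]
contact_force: [-0.6, -0.1, 0.8]
opening: 0.004
(123, 123, array([0.0004, 0.0047]))
[0.7261129  0.35905846 0.32354889]
[-0.27, 0.02, -0.32] [-0.005, -0.01, 0.002]
[-0.53, 0.04, -0.65] [-0.005, -0.01, 0.002]
[-0.8, 0.06, -0.97] [-0.005, -0.01, 0.002]
```

View pics/v6.png

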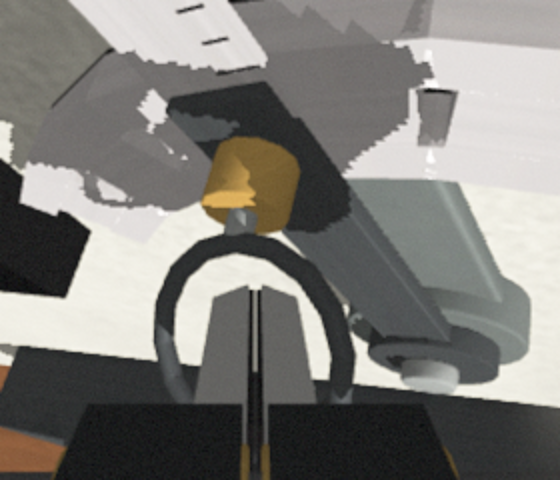

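The fingers are through the ring now: the tip is at (255,288) inside the ring, with side bars at about (160,340) and (350,340). Lifting gently.

```bash
python3 -m crank '[[[-0.27,0,-0.32],[0,0,0]],[[-0.53,0.04,-0.65],[0,0,0]],[[-0.53,0.04,-0.65],[0,0,0]]]'
python3 - <<'E'
from h import *
s=manip.observe();T=R.from_euler('xyz',s['tool_rot']);print(s['contact_force'],T.inv().as_matrix().round(3))
E
```

```text
time_s: 13.62
tcp_pos: [0.6367, -0.1005, 0.0522]
tool_rot: [-2.799, 0.811, 2.89]
contact_force: [-3.8, -1.3, -0.9]
opening: 0.005
[-3.78304843 -1.28734715 -0.85219528] [[-0.667  0.171 -0.725]
 [ 0.47   0.852 -0.231]
 [ 0.578 -0.495 -0.649]]
```

```bash
python3 -m crank '[[[-0.15,-0.05,-0.13],[0,0,0]],[[-0.29,-0.09,-0.26],[0,0,0]],[[-0.29,-0.09,-0.26],[0,0,0]]]'
python3 - <<'E'
from h import *
from rf import rf
snap('wrist','w7'); print(rf('w7',rmax=225),manip.observe()['contact_force'])
E
```

```text
time_s: 14.0
tcp_pos: [0.6364, -0.1007, 0.0561]
tool_rot: [-2.799, 0.811, 2.89]
contact_force: [-4.6, -2.3, -5.1]
opening: 0.005
(537, 759, array([ 0.007 , -0.0182])) [-4.48201162 -1.88787355 -4.55360297]
```

```bash
python3 -m crank '[[[-0.22,-0.07,-0.19],[0,0,0]],[[-0.43,-0.14,-0.39],[0,0,0]],[[-0.65,-0.21,-0.58],[0,0,0]],[[-0.8,-0.25,-0.71],[0,0,0]],[[-0.8,-0.25,-0.71],[0,0,0]]]'
python3 - <<'E'
from h import *
from rf import rf
snap('wrist','w8'); print(rf('w8',rmax=225),rf('w8',rmax=225,psi0=-.05),manip.observe()['contact_force'])
a=cv2.imread('pics/w8.png');cv2.imwrite('pics/v8.png',cv2.resize(a[100:340,150:430],None,fx=2,fy=2))
E
```

```text
time_s: 14.68
tcp_pos: [0.6365, -0.1005, 0.0672]
tool_rot: [-2.799, 0.811, 2.89]
contact_force: [-2.9, -0.1, -4.5]
opening: 0.004
(1007, 1148, array([ 0.013 , -0.0104])) (1007, 1148, array([ 0.013 , -0.0104])) [-4.08602143 -1.24484605 -5.56205602]
```

View pics/v8.png

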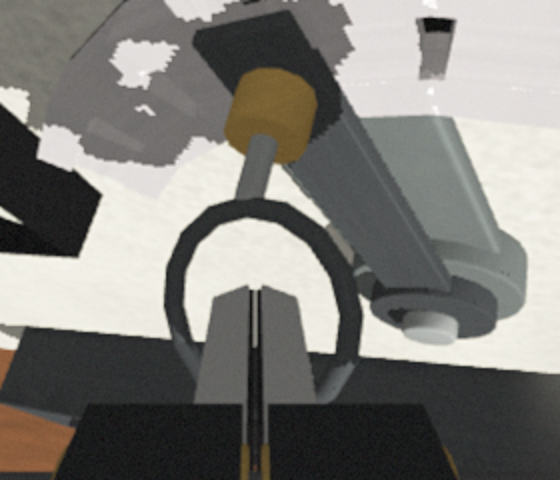

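The pin is visibly up: the rod shows between the sleeve at (270,115) and the ring. The fit gives a lift of about 13 mm, so I'll go 4 mm higher.

```bash
python3 -m crank '[[[-0.15,-0.05,-0.13],[0,0,0]],[[-0.29,-0.09,-0.26],[0,0,0]],[[-0.29,-0.09,-0.26],[0,0,0]]]'
python3 - <<'E'
from h import *
from rf import rf
snap('wrist','w9'); x=rf('w9',rmax=225); print(x,manip.observe()['contact_force'])
p=manip.observe()['tcp_pos']; piv=np.array([.7532,-.0727,0])
rel0=np.array([p[0],p[1],0])-piv
# keep tool on heading -40deg; move tool so that crossing point follows ring: ring centre displacement
for th in(-.06,-.12,-.18,-.22,-.262):
    d=-.154*np.array([np.cos(th)-1,np.sin(th),0]); go(p+d,np.radians(-40),40,-.3)
from sim import *
d=-.154*np.array([np.cos(-.262)-1,np.sin(-.262),0]); print(track(manip.observe()['joint_positions'],p+d,pose(np.radians(-40),40,0,-.3)))
E
```

```text
time_s: 15.1
tcp_pos: [0.6365, -0.1005, 0.0712]
tool_rot: [-2.799, 0.811, 2.89]
contact_force: [-4.2, 0.2, -6.2]
opening: 0.006
(1066, 1280, array([ 0.0157, -0.0165])) [-4.34836447 -0.18515338 -6.72982019]
[0.14, 0.8, -0.44] [-0.005, -0.01, 0.002]
[0.24, 1.62, -0.85] [-0.005, -0.01, 0.002]
[0.31, 2.47, -1.22] [-0.005, -0.01, 0.002]
[0.33, 3.04, -1.45] [-0.005, -0.01, 0.002]
[0.33, 3.64, -1.67] [-0.005, -0.01, 0.002]Traceback (most recent call last):
  File "<stdin>", line 10, in <module>
ValueError: operands could not be broadcast together with shapes (16,) (3,)
```

```bash
python3 -m crank '[[[0.07,0.4,-0.22],[0,0,0]],[[0.14,0.8,-0.44],[0,0,0]],[[0.19,1.2,-0.65],[0,0,0]],[[0.24,1.62,-0.85],[0,0,0]],[[0.28,2.04,-1.04],[0,0,0]],[[0.31,2.47,-1.22],[0,0,0]],[[0.33,2.75,-1.33],[0,0,0]],[[0.33,2.75,-1.33],[0,0,0]]]'
python3 - <<'E'
from h import *
from rf import rf
snap('wrist','wa'); x=rf('wa',rmax=225,psi0=-.2); print(x,manip.observe()['contact_force'])
E
```

```text
time_s: 16.15
tcp_pos: [0.6394, -0.069, 0.0707]
tool_rot: [-2.8, 0.81, 2.89]
contact_force: [-6.3, 1.1, -6.1]
opening: 0.005
(1143, 1337, array([ 0.0146, -0.2274])) [-6.11777314  1.24374853 -6.36267144]
```

```bash
python3 -m crank '[[[0,0.25,-0.09],[0,0,0]],[[0,0.5,-0.18],[0,0,0]],[[0,0.5,-0.18],[0,0,0]]]'
python3 - <<'E'
from h import *
from rf import rf
snap('wrist','wb'); x=rf('wb',rmax=225,psi0=-.25); print(x,manip.observe()['contact_force'])
s=manip.observe(); p=s['tcp_pos']
for v in (.004,.008,.014,.02,.024,.027): go(p-[0,0,v],np.radians(-40),40,-.3)
a=cv2.imread('pics/wb.png');cv2.imwrite('pics/vb.png',cv2.resize(a[100:340,150:430],None,fx=2,fy=2))
E
```

```text
time_s: 16.58
tcp_pos: [0.6409, -0.0629, 0.0706]
tool_rot: [-2.801, 0.81, 2.89]
contact_force: [-3.9, 1.4, -6.6]
opening: 0.002
(1148, 1342, array([ 0.0143, -0.2669])) [-5.60132033  1.20952877 -5.46468233]
[0.29, 0.09, 0.26] [-0.003, -0.011, 0.003]
[0.58, 0.18, 0.52] [-0.003, -0.011, 0.003]
[1.01, 0.32, 0.91] [-0.003, -0.011, 0.003]
[1.45, 0.46, 1.3] [-0.003, -0.011, 0.003]
[1.74, 0.55, 1.56] [-0.003, -0.011, 0.003]
[1.96, 0.62, 1.75] [-0.003, -0.011, 0.003]
```

View pics/vb.png

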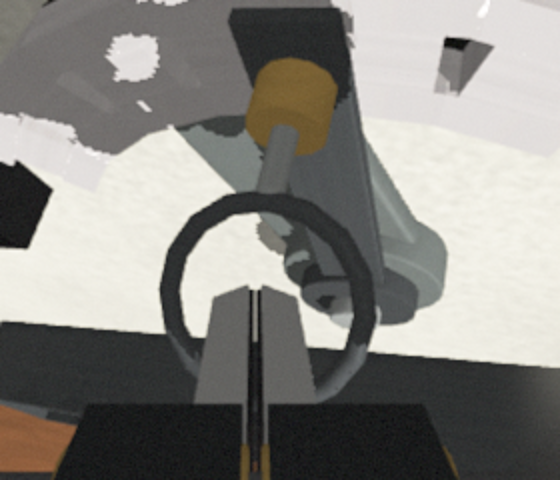

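Angle is about -0.267, within the hole's 2 mm capture range. The picture shows the rule swung and the pin still lifted. Lowering now.

```bash
python3 -m crank '[[[0,-0.05,0.02],[0,0,0]],[[0.29,0.03,0.28],[0,0,0]],[[0.58,0.12,0.54],[0,0,0]],[[0.8,0.2,0.73],[0,0,0]],[[1.01,0.26,0.93],[0,0,0]],[[1.23,0.33,1.12],[0,0,0]],[[1.45,0.4,1.3],[0,0,0]],[[1.6,0.45,1.43],[0,0,0]],[[1.74,0.5,1.56],[0,0,0]],[[1.74,0.5,1.56],[0,0,0]]]'
python3 - <<'E'
from h import *
from rf import rf
snap('wrist','wc'); x=rf('wc',rmax=230,psi0=-.262); print(x,manip.observe()['contact_force'])
a=cv2.imread('pics/wc.png');cv2.imwrite('pics/vc.png',cv2.resize(a[100:340,150:430],None,fx=2,fy=2))
E
```

```text
time_s: 17.88
tcp_pos: [0.6406, -0.0634, 0.0466]
tool_rot: [-2.8, 0.81, 2.891]
contact_force: [0.0, 0.8, 0.6]
opening: 0.005
(269, 273, array([ 0.0007, -0.2632])) [ 0.81413281 -0.8793417   0.52798096]
```

View pics/vc.png

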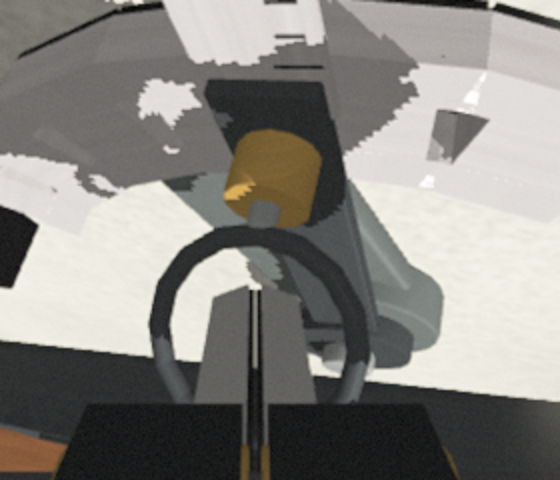

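The pin is home (fit 0.7 mm, against 0.4 mm for home at the start), the angle is -0.263, and there is no contact force. Drawing the finger out.

```bash
python3 -m crank '[[[0,0,-0.8],[0,0,0]],[[0,0,-1.8],[0,0,0]],[[0,0,-2.8],[0,0,0]],[[0,0,-3.8],[0,0,0]],[[0,0,-5],[0,0,0]],[[0,0,-6.5],[0,0,0]],[[0,0,-8],[0,0,0]],[[0,0,-9.5],[0,0,0]],[[0,0,-9.5],[0,0,0]]]'
python3 -m crank '[[[-1.5,0,-1.3],[0,0,0]],[[-3,0,-2.6],[0,0,0]],[[-3,0,-2.6],[0,0,0]]]'
python3 - <<'E'
from h import *
from rf import rf
snap('wrist','wd'); print(rf('wd',rmax=235,psi0=-.262),manip.observe()['contact_force'],abs(manip.observe()['qvel']).max())
snap('top','td'); a=cv2.imread('pics/td.png');cv2.imwrite('pics/vd.png',cv2.resize(a[100:310,150:450],None,fx=2.2,fy=2.2))
E
```

```text
time_s: 19.05
tcp_pos: [0.5857, -0.0156, 0.1093]
tool_rot: [-2.802, 0.811, 2.891]
contact_force: [0.4, 0.3, -0.6]
opening: 0.003
time_s: 19.42
tcp_pos: [0.5913, -0.0077, 0.149]
tool_rot: [-2.804, 0.813, 2.889]
contact_force: [-0.1, -0.7, 0.2]
opening: 0.006
(1174, 1199, array([ 0.0005, -0.2639])) [-0.32832363 -0.83401947 -0.14668913] 0.01955644207392
```

View pics/vd.png

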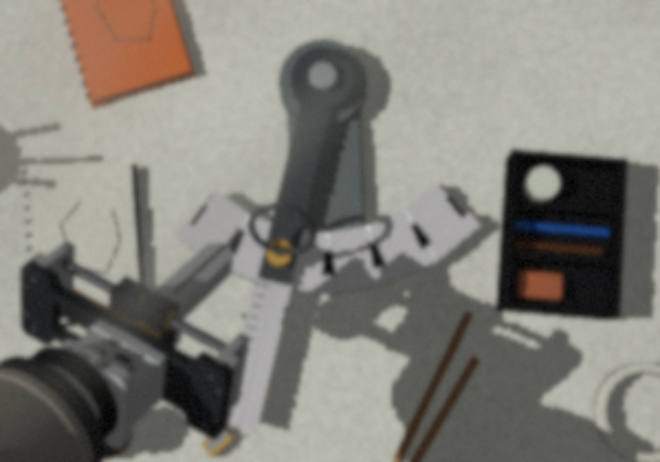

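The top view shows the rule one hole towards the white sketchbook, the finger out at (235,240), and the pencils and sharpener in place. Handing in.

```bash
python3 -m crank '[[[0,0,-1.5],[0,0,0]],[[0,0,-1.5],[0,0,0]],[[0,0,-1.5],[0,0,0]]]'; python3 -c "
from bench import manip; print(manip.hand_in())"
```

```text
time_s: 19.9
tcp_pos: [0.5818, -0.0008, 0.1572]
tool_rot: [-2.802, 0.811, 2.891]
contact_force: [-0.1, -0.1, 0.8]
opening: 0.006
the job is handed in; nothing more can be done
None
```

I swung the rule one hole towards the white sketchbook (+y side), let the pin drop home there, drew the finger out and handed the job in at about 19.9 s.

- **Last checks:** the wrist-depth fit put the rule at -0.264 rad (target -0.262) and the pin lift at 0.5 mm. It read 0.3–0.6 mm with the pin home at the start, so I take the pin as fully home. Contact force was about zero and the finger was clear of the ring.
- **Bystanders:** in the last top view the pencils, sharpener and tape looked undisturbed. The gripper hid the eraser and ink jar in that view, and I did not measure any of the positions.
- **What went wrong:** the closed fingers really end about 35 mm behind the reported tool point, so my first two tries at hooking the ring fell short. On the second, the fingertip pressed on the ring bar with about 33 N (limit 40 N) and lifted the pin about 8 mm before I backed off. The rule stayed in the middle hole, within about 0.01 rad.
- **Successful lift:** it took roughly 5–9 N, and the fit showed about 16 mm of lift before the swing.

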